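# Hook the bayonet filter insert out of its deep bore

## Task

The grey filter housing is open for service. Take the red-handled hook tool from its wooden holder, hook the wire loop of the orange insert deep in the bore, and pull up only lightly while turning it until you feel its bayonet let go (it frees anticlockwise, seen from above), then draw it out; never pull or twist hard and do not touch the insert with the fingers. Stand the insert gently upright in the blue tray and put the hook back upright in its holder, leaving the other things on the bench alone.

Things in the scene. Friction and masses are not known exactly. Their poses are not given: they have to be found in the camera images.
- housing: Grey filter housing fixed to the bench: block 120 x 120 x 95 mm with a vertical round bore, 78 mm diameter, open at the top, 80 mm deep (bore floor 15 mm above the bench). Small fixed feet stand 12 mm out at its +x and -x sides. Origin: centre of the underside, on the bore's axis; z up.
- ring (a point): Bore axis at the underside of the steel ring (17 mm above the bore floor, inner radius 32 mm) that holds the insert's ears down. It cannot turn but is sprung upward: it lifts at 2 N, plus 0.5 N per mm, hard stop after 12 mm (8 N). Two opposite gaps let ears through within about 0.06 rad either way; ring angle varies and is NOT measured (axes here are the housing's).
- insert: Orange bayonet insert, at first on the bore floor: cup 62 mm diameter, 32 mm high, 0.2 kg +-20 %, two ears along its +x and -x (12 mm wide, out to 37 mm radius, 8 to 15 mm up). From the start it must turn 0.45 to 1.2 rad anticlockwise to meet the gaps; pulled lightly up it then slips through, the pull falls to its weight and the gaps bar further turning. Origin: centre of underside; z up.
- loop (a point): Centre of the top bar of the insert's upright steel wire loop, 57 mm above the insert's underside. The loop stands in the insert's x-z plane; wire 6 mm thick, top bar along x, opening 28 mm wide along x and 22 mm high between the insert's flat top face and the bar.
- hook: Hook tool, 0.2 kg. Origin: on the handle's axis, level with the foot's underside; z up. Flat foot: x -9 to 9 mm, 16 mm wide along y, z 0 to 4 mm. Lip at the +x end: x 5 to 9 mm, up to z 10 mm. Flat shank at the -x end: x -9 to -5 mm, 16 mm wide, up to z 90 mm. Black flange 56 mm diameter, z 90 to 96 mm.
- seat (a point): Hook's seat, on the handle's axis 7 mm above the hook's origin: a loop bar lying along the hook's y here sits in the 10 mm wide channel between shank and lip, so that turning the hook about its axis turns the loop too (after up to about 0.25 rad of play). Shank and lip press on the bar in turning, besides the pull, so pull no more than about 6 to 7 N while turning.
- handle (a point): Centre of the hook's red handle block, on its axis 118 mm above the hook's origin: 40 mm along the hook's x, 26 mm along y, 45 mm high; grip it across the 26 mm.
- holder: Wooden holder fixed to the bench: upright open square tube, outside 64 x 64 mm, opening 42 x 42 mm, rim 115 mm above the bench, on a foot 90 x 90 x 8 mm. The hook hangs in it, flange resting on the rim (hook origin then 25 mm above the bench on the holder's axis). Origin: centre of the underside; z up.
- tray: Blue open tray fixed to the bench, 140 x 140 mm outside, 25 mm high, walls and floor 5 mm thick. Origin: centre of the underside; z up.
- screwdriver: Bystander, to be left alone: screwdriver lying on the bench.
- bearing: Bystander, to be left alone: steel bearing ring, 52 mm across, 15 mm high.
- oil: Bystander, to be left alone: yellow oil bottle, 56 mm across, 130 mm high.
- jar: Bystander, to be left alone: amber jar, 64 mm across, 80 mm high.
- cap: Bystander, to be left alone: aluminium disc cover, 80 mm across, 18 mm high.
- collar: Bystander, to be left alone: small brass collar, 32 mm across, 14 mm high.
Mind the look-alikes: they are no part of the job. Leave any white look-alike of the hook alone.

How it is judged:
By the outcome, as a careful person would: the job done as asked, in the order asked, and still so for the second after the job is handed in, with the robot touching nothing.
It also fails if it takes over 70 s, if anything falls off the work surface, if the arm or the gripper's body presses on something with over 40 N, if the wrist force passes 120 N, or if a joint passes its speed limit or range.

## Robot

A 6-joint arm with a two-finger parallel gripper is mounted at the origin on the work surface. World frame = base frame: x ahead of the robot, y to its left, z up, the work surface at z = 0. Lengths are in m, angles in degrees, forces in N, time in s.
With the tool pointing down it reaches from about 0.3 to 0.75 m from the base axis. Payload 8.5 kg.
Tool frame: the origin (TCP) lies on the centre line of the jaws, within the pads' length; the fingertips stand 11 mm ahead of it and the grasp point (between the pads) lies 8 mm behind it (manip.tcp_to_tips is the distance from the TCP to the fingertips, in m); z points along the fingers, y is the direction in which the jaws open and shut (so a half turn about z gives the same grasp; the last joint's range is limited). The gripper opens to 85 mm and grips with 20 to 120 N. Pads are 22 mm wide; open, the fingers measure 114 mm over their backs; the gripper's body (76 mm by 85 mm) begins 54 mm behind the grasp point. The pads swing forward as they close: fully open they stand 13 mm farther back than shut.
Start: joints at [50.804, 21.807, 74.336, -0, 83.858, -12.336], TCP at [0.248, 0.491, 0.242] pointing down, gripper open.
Joint ranges: [-178.18, 178.18], [-50.72, 133.34], [12.68, 142.11], [-81.47, 261.47], [9.98, 163.14], [-165.26, 165.26]. Speed limits (degrees/s): [136.94, 136.94, 180, 180, 180, 180].

## Interface

Orientations are given as [roll, pitch, yaw] about the fixed x, y, z axes, in that order (R = Rz(yaw) Ry(pitch) Rx(roll)).
In Python, from workcell import manip gives the robot as it stands. Calls block until the motion is done:
- manip.reach(position, orientation): joint-space move of the TCP to a pose.
- manip.line_to(position, vel=0.15, rot=None): straight line of the TCP; rot=None keeps the orientation; vel is the mean speed in m/s.
- manip.move_j(angles): joint-space move.
- manip.move_gripper(opening, f_grip=None): finger opening in m; f_grip is the grip in N (None keeps the last); returns when the fingers have stopped.
- manip.wait(seconds).
- manip.ik(position, orientation): joint angles nearest the present ones, or None.
- manip.grab_frame(name): name is "scene" or "top"; returns a dict with "pixels" (480x640x3 uint8, blue, green, red), "fov_y" (degrees; the focal length in pixels is half the picture's height over the tangent of half this angle, whatever the lens; pixels are square), "cx", "cy" (the principal point, pixels), "origin" and "attitude" of the camera in the world. Camera axes: x right, y down, z forward; pixel columns grow to the right and rows downward; lengths in m; the calibration is good to about 2 mm. A picture is of the moment at which its call begins. There is no depth.
A pose or a line that the arm cannot do raises manip.IKError and nothing moves.
- manip.hand_in(): hands the job in, once; it reports no verdict.
Readings, each from a call of its own:
- manip.get_t(): time.
- manip.get_qpos(): joint angles.
- manip.get_qd(): joint speeds.
- manip.get_effort(): joint torques, N m.
- manip.get_position(): TCP position.
- manip.get_ee_rot(): TCP orientation.
- manip.get_wrist_force(): force on the tool from outside, world axes, zero at the start.
- manip.get_moment(): the same for the moment, N m.
- manip.get_finger_gap(): finger opening in m.
Only numpy, scipy, OpenCV 4.12 (cv2) and the standard library are available. Lean on these libraries where they do the work, as an engineer would, in place of code of your own. Each camera call takes 0.05 s, during which the arm holds its last target.

## Working session

There is one attempt and no reset: what is moved stays moved. The work goes in short steps, each a Python script; the robot and the scene stay as the last script left them, time stands still between calls to the robot, and variables do not carry over. Pictures are saved under pics/ and viewed, and the job is handed in when it is done.

```bash
ls -la; mkdir -p pics
python3 - <<'E'
from workcell import manip
import cv2
for n in ("scene","top"):
    f=manip.grab_frame(n); cv2.imwrite(f"pics/{n}0.png",f["pixels"])
    print(n,f["fov_y"],f["cx"],f["cy"],f["origin"],f["attitude"],f.keys())
print(manip.get_t(),manip.get_position(),manip.get_ee_rot(),manip.get_wrist_force(),manip.tcp_to_tips,manip.get_finger_gap())
E
```

```text
total 12
drwxr-xr-x  3 agent agent 4096 Dec  6 12:38 .
drwxr-xr-x 23 root  root  4096 Dec  6 12:38 ..
drwxr-xr-x  2 agent agent 4096 Dec  6 12:38 pics
scene 53.61255180499238 323.3969996285629 237.0506114286753 [ 1.50782538 -0.05557878  0.69232436] [-122.95426605    0.18047618   85.97894862] dict_keys(['pixels', 'fov_y', 'cx', 'cy', 'origin', 'attitude'])
top 55.2149815495887 324.3636284173564 242.3002910456545 [0.4800901  0.00135871 1.21612451] [-173.98643977   -0.78606288  -88.82860924] dict_keys(['pixels', 'fov_y', 'cx', 'cy', 'origin', 'attitude'])
0.1 [0.2483347  0.49046946 0.24175984] [-1.79924903e+02 -1.69216626e-02  1.53138723e+02] [-0.11273474  0.53760066  0.41000385] 0.011 0.08523014290063402
```

View pics/scene0.png

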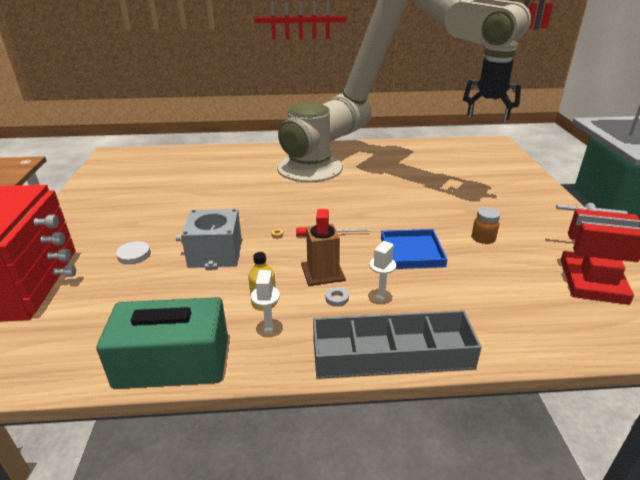

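View pics/top0.png

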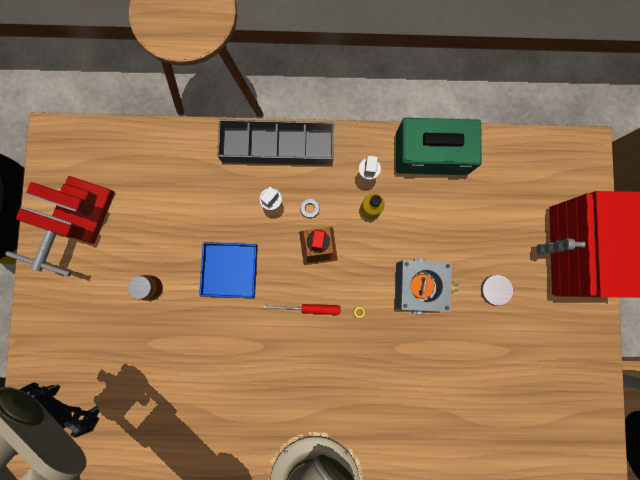

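The red-handled hook could be confused with four things:
- The red block in the wooden holder, at top (318,239) and scene (322,222).
- A white look-alike at top (270,199), scene (383,257).
- A white look-alike at top (369,168), scene (264,287).
- The screwdriver's red handle at top (321,309).

I choose the red block standing in the wooden holder, and check it in a close crop.

```bash
cat > h.py <<'E'
import numpy as np, cv2
from scipy.spatial.transform import Rotation as R
from workcell import manip
class Cam:
    def __init__(s,name):
        f=manip.grab_frame(name); s.img=f["pixels"]; s.f=240/np.tan(np.radians(f["fov_y"]/2))
        s.cx,s.cy=f["cx"],f["cy"]; s.o=np.array(f["origin"]); s.R=R.from_euler("xyz",f["attitude"],degrees=True).as_matrix()
    def ray(s,u,v): return s.R@np.array([(u-s.cx)/s.f,(v-s.cy)/s.f,1.])
    def at(s,uv,z):
        d=s.ray(*uv); return s.o+d*(z-s.o[2])/d[2]
    def proj(s,p):
        c=s.R.T@(np.array(p)-s.o); return np.array([s.cx+s.f*c[0]/c[2], s.cy+s.f*c[1]/c[2]])
def tri(c1,uv1,c2,uv2):
    A=[];b=[]
    M=np.zeros((3,3));r=np.zeros(3)
    for c,uv in((c1,uv1),(c2,uv2)):
        d=c.ray(*uv);d/=np.linalg.norm(d);P=np.eye(3)-np.outer(d,d);M+=P;r+=P@c.o
    return np.linalg.solve(M,r)
def crop(img,x0,y0,w,h,k,name):
    cv2.imwrite(name,cv2.resize(img[y0:y0+h,x0:x0+w],None,fx=k,fy=k,interpolation=cv2.INTER_CUBIC))
E
python3 - <<'E'
from h import *
t=Cam("top");s=Cam("scene")
a=cv2.resize(t.img[215:275,285:350],None,fx=6,fy=6,interpolation=cv2.INTER_CUBIC)
b=cv2.resize(t.img[255:320,390:465],None,fx=5,fy=5,interpolation=cv2.INTER_CUBIC)
H=max(a.shape[0],b.shape[0]);o=np.zeros((H,a.shape[1]+b.shape[1]+5,3),np.uint8)
o[:a.shape[0],:a.shape[1]]=a;o[:b.shape[0],-b.shape[1]:]=b
cv2.imwrite("pics/cropt.png",o);print(o.shape)
crop(s.img,170,190,200,110,4,"pics/crops.png")
E
```

```text
(360, 770, 3)
```

View pics/cropt.png

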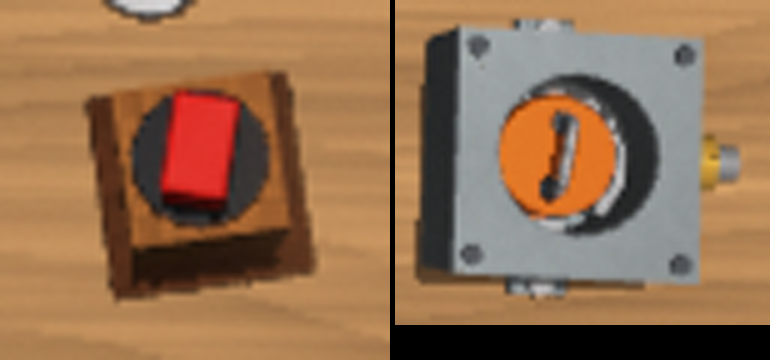

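View pics/crops.png

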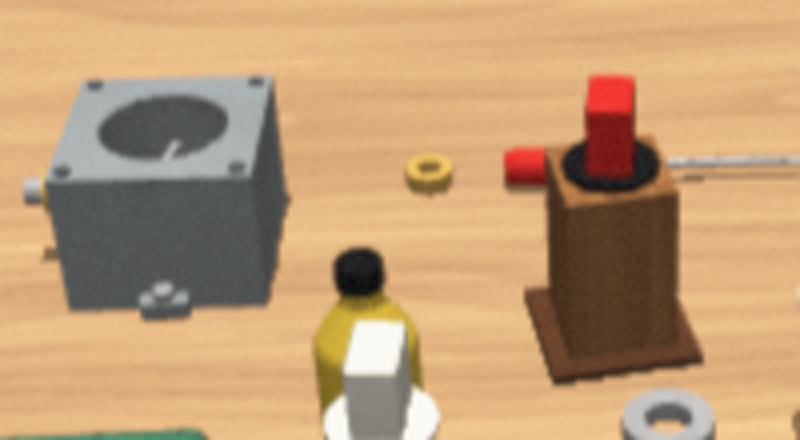

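The top crop shows the red block on a black flange inside the wooden holder, so this is the hook. The loop in the housing stands nearly along the image's vertical, as the pale bar. Now I'll measure.

```bash
cat > meas.py <<'E'
from h import *
t=Cam("top");s=Cam("scene")
def blobs(img,m,roi,amin=15):
    x0,y0,x1,y1=roi;mm=np.zeros_like(m);mm[y0:y1,x0:x1]=m[y0:y1,x0:x1]
    cs,_=cv2.findContours(mm,cv2.RETR_EXTERNAL,cv2.CHAIN_APPROX_NONE)
    return sorted([c for c in cs if cv2.contourArea(c)>amin],key=cv2.contourArea,reverse=True)
hsv=cv2.cvtColor(t.img,cv2.COLOR_BGR2HSV)
# handle top face : print V profile
red=((hsv[...,0]<8)|(hsv[...,0]>172))&(hsv[...,1]>150)&(hsv[...,2]>60)
m=red.astype(np.uint8)*255
c=blobs(t.img,m,(290,215,345,275))[0]
print("red all",cv2.minAreaRect(c))
mb=(red&(hsv[...,2]>215)).astype(np.uint8)*255
for c in blobs(t.img,mb,(290,215,345,275))[:2]:
    r=cv2.minAreaRect(c);print("red bright",r,cv2.contourArea(c))
    P=np.array([t.at(p,0.1655) for p in cv2.boxPoints(r)]);print(P.round(4),P.mean(0).round(4))
    e=P[1]-P[0];e2=P[2]-P[1];print(np.linalg.norm(e),np.degrees(np.arctan2(e[1],e[0])),np.linalg.norm(e2),np.degrees(np.arctan2(e2[1],e2[0])))
# tray
blue=((hsv[...,0]>100)&(hsv[...,0]<130)&(hsv[...,1]>150)&(hsv[...,2]>60)).astype(np.uint8)*255
c=blobs(t.img,blue,(180,220,280,320))[0];r=cv2.minAreaRect(c);print("tray",r)
P=np.array([t.at(p,0.025) for p in cv2.boxPoints(r)]);print(P.round(4),P.mean(0))
# flange black
blk=((hsv[...,2]<70)&(hsv[...,1]<90)).astype(np.uint8)*255
# orange
org=((hsv[...,0]>6)&(hsv[...,0]<18)&(hsv[...,1]>180)&(hsv[...,2]>150)).astype(np.uint8)*255
c=blobs(t.img,org,(395,255,455,315))[0];print("orange",cv2.fitEllipse(c),cv2.boundingRect(c), [t.at(cv2.fitEllipse(c)[0],0.047).round(4)])
big=cv2.resize(t.img[258:318,393:453],None,fx=10,fy=10,interpolation=cv2.INTER_CUBIC)
for i in range(6): 
    cv2.putText(big,str(393+10*i),(100*i,10),0,.4,(0,255,255));cv2.putText(big,str(258+10*i),(0,100*i+10),0,.4,(0,255,255))
    cv2.line(big,(100*i,0),(100*i,599),(255,255,0),1);cv2.line(big,(0,100*i),(599,100*i),(255,255,0),1)
cv2.imwrite("pics/house_t.png",big)
big=cv2.resize(t.img[215:275,290:350],None,fx=10,fy=10,interpolation=cv2.INTER_CUBIC)
for i in range(6): 
    cv2.putText(big,str(290+10*i),(100*i,10),0,.4,(0,255,255));cv2.putText(big,str(215+10*i),(0,100*i+10),0,.4,(0,255,255))
    cv2.line(big,(100*i,0),(100*i,599),(255,255,0),1);cv2.line(big,(0,100*i),(599,100*i),(255,255,0),1)
cv2.imwrite("pics/hold_t.png",big)
big=cv2.resize(s.img[200:290,175:255],None,fx=6,fy=6,interpolation=cv2.INTER_CUBIC)
for i in range(9): 
    cv2.putText(big,str(175+10*i),(60*i,10),0,.4,(0,255,255));cv2.putText(big,str(200+10*i),(0,60*i+10),0,.4,(0,255,255))
    cv2.line(big,(60*i,0),(60*i,599),(255,255,0),1);cv2.line(big,(0,60*i),(599,60*i),(255,255,0),1)
cv2.imwrite("pics/house_s.png",big)
E
python3 meas.py
```

```text
red all ((317.78997802734375, 238.96998596191406), (11.455129623413086, 18.667619705200195), 8.130102157592773)
red bright ((317.8399658203125, 238.61997985839844), (8.9095458984375, 14.8492431640625), 8.130102157592773) 113.0
[[ 0.5834  0.0166  0.1655]
 [ 0.6176  0.0126  0.1655]
 [ 0.6151 -0.0078  0.1655]
 [ 0.5809 -0.0037  0.1655]] [0.5993 0.0044 0.1655]
0.03442247922989808 -6.762781803183488 0.020560366727026297 -96.92282560066465
tray ((227.73114013671875, 269.6839599609375), (54.51371383666992, 53.68840789794922), 2.4895529747009277)
[[0.4619 0.306  0.025 ]
 [0.6005 0.3067 0.025 ]
 [0.5974 0.1651 0.025 ]
 [0.4587 0.1661 0.025 ]] [0.52964228 0.23597198 0.025     ]
orange ((421.8238220214844, 285.673828125), (22.057279586791992, 23.217662811279297), 170.8614959716797) (411, 274, 23, 24) [array([ 0.4981, -0.2623,  0.047 ])]
```

View pics/house_t.png

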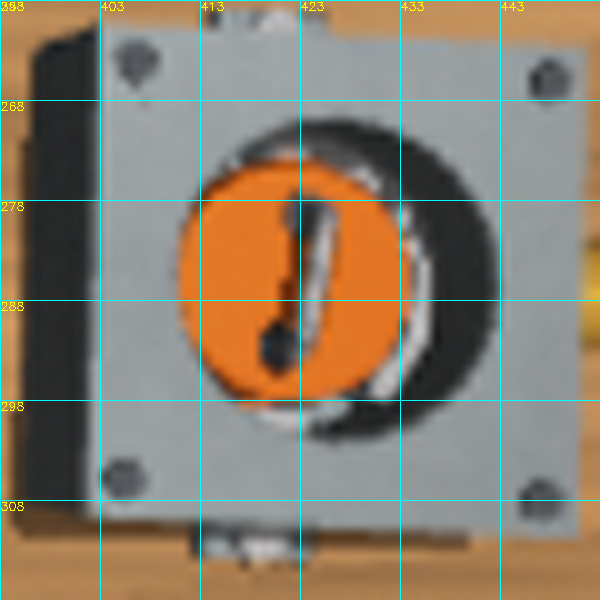

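View pics/hold_t.png

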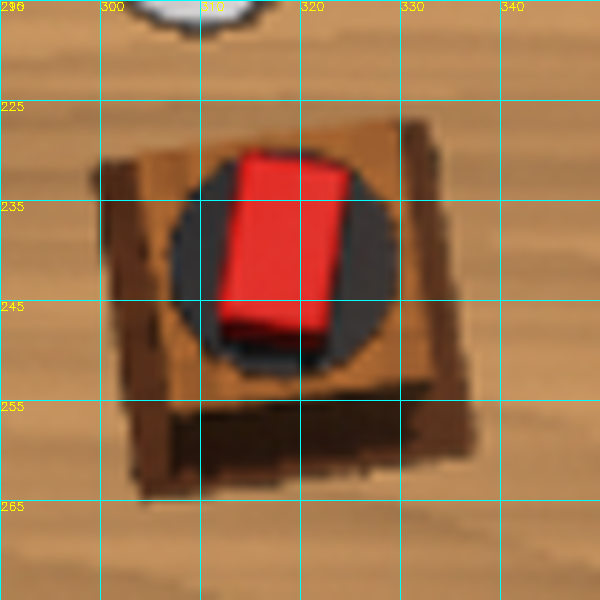

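View pics/house_s.png

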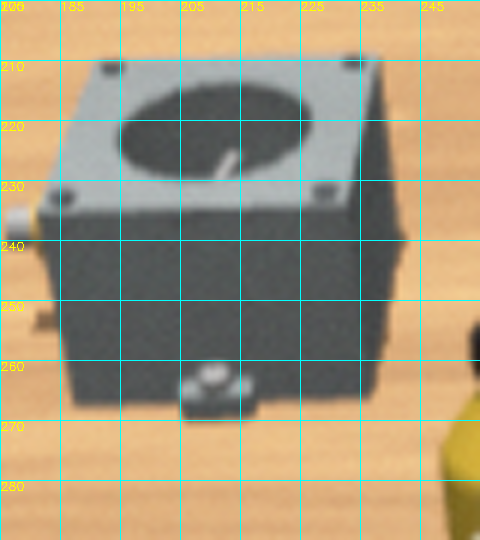

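```bash
cat > m2.py <<'E'
from h import *
t=Cam("top");s=Cam("scene")
T=lambda X,Y,x0,y0,k:np.array([x0+(X+.5)/k-.5,y0+(Y+.5)/k-.5])
H=lambda X,Y:T(X,Y,393,258,10)
P=np.array([t.at(H(*p),.095) for p in [(100,25),(588,45),(580,538),(88,515)]]);print("housing",P.round(4).tolist(),P.mean(0))
for i in range(4):
    e=P[(i+1)%4]-P[i];print(np.linalg.norm(e).round(4),np.degrees(np.arctan2(e[1],e[0])).round(1))
print("bore",t.at(H(338,279),.095), "insert",t.at(H(291,283),.047))
a,b,c=[t.at(H(*p),.074) for p in [(322,200),(306,355),(314,277)]]
print("loop",a,b,c,np.degrees(np.arctan2(*(a-b)[[1,0]])),np.linalg.norm(a-b))
K=lambda X,Y:T(X,Y,290,215,10)
P=np.array([t.at(K(*p),.1655) for p in [(243,150),(350,170),(327,328),(218,315)]]);print("handle",P.round(4).tolist(),P.mean(0))
for i in range(4):
    e=P[(i+1)%4]-P[i];print(np.linalg.norm(e).round(4),np.degrees(np.arctan2(e[1],e[0])).round(1))
print("flange",t.at(K(284,264),.121))
print("foot",np.mean([t.at(K(*p),.008) for p in [(95,163),(425,118),(475,455),(142,500)]],axis=0))
print("scene: bore",s.at((175+215/6-.5,200+131/6-.5),.095))
S=lambda X,Y:T(X,Y,175,200,6)
print("s house",np.mean([s.at(S(*p),.095) for p in [(95,58),(380,57),(347,208),(40,212)]],axis=0),"far pts",s.at(S(236,152),.074))
Q=lambda X,Y:T(X,Y,170,190,4)
print("s handle",np.mean([s.at(Q(*p),.1655) for p in [(590,77),(635,77),(635,113),(586,113)]],axis=0), "flange",s.at(Q(611,163),.121))
E
python3 m2.py
```

```text
housing [[0.5589, -0.2042, 0.095], [0.5566, -0.3243, 0.095], [0.4367, -0.3213, 0.095], [0.4398, -0.2016, 0.095]] [ 0.49801196 -0.26285739  0.095     ]
0.1201 -91.1
0.1199 178.6
0.1197 88.5
0.1191 -1.3
bore [ 0.49809724 -0.2625769   0.095     ] insert [ 0.49760776 -0.2618831   0.047     ]
loop [ 0.51794366 -0.26358194  0.074     ] [ 0.47949041 -0.25950331  0.074     ] [ 0.49880638 -0.26153927  0.074     ] -6.054561800681869 0.03866895620665429
handle [[0.6201, 0.0141, 0.1655], [0.616, -0.0107, 0.1655], [0.5793, -0.0062, 0.1655], [0.5817, 0.019, 0.1655]] [0.59927495 0.00403721 0.1655    ]
0.0251 -99.4
0.037 173.0
0.0252 84.4
0.0387 -7.2
flange [0.59866924 0.00415195 0.121     ]
foot [0.59911389 0.00409554 0.008     ]
scene: bore [ 0.49755023 -0.26297118  0.095     ]
s house [ 0.49756249 -0.26216091  0.095     ] far pts [ 0.48024272 -0.25909542  0.074     ]
s handle [0.60068765 0.00454691 0.1655    ] flange [0.60072027 0.00406739 0.121     ]
```

Both views agree to about 2 mm:

| Item | Position (m) | Yaw |
|---|---|---|
| Hook and holder | (0.599, 0.004) | x axis at −7° or 173° |
| Bore | (0.498, −0.2625) | – |
| Loop bar | on the bore axis | about −6° |
| Tray centre | (0.530, 0.236) | – |

Next I grasp the hook.

```bash
cat >> h.py <<'E'
def F(n=8,dt=0.02):
    a=[];m=[]
    for _ in range(n):
        a.append(manip.get_wrist_force());m.append(manip.get_moment());manip.wait(dt)
    return np.mean(a,0).round(2),np.mean(m,0).round(3)
def st(tag=""):
    print(tag,"t",round(manip.get_t(),2),"p",np.round(manip.get_position(),4),"rot",np.round(manip.get_ee_rot(),1),"gap",round(manip.get_finger_gap(),4),"F/M",*F())
E
python3 - <<'E'
from h import *
st()
Y=172.8; p=[0.5993,0.0042]
manip.reach(p+[0.24],[180,0,Y]);st("above")
manip.line_to(p+[0.139],vel=0.12);st("down")
manip.move_gripper(0.02,f_grip=50);st("grip")
manip.line_to(p+[0.275],vel=0.12);st("up")
print(manip.get_qpos())
E
```

```text
t 0.4 p [0.2485 0.4906 0.2422] rot [-180.    -0.   153.1] gap 0.0855 F/M [ 0.02  0.08 -0.06] [ 0.002  0.022 -0.013]
above t 2.68 p [0.5992 0.0051 0.2401] rot [180.    0.  172.9] gap 0.0852 F/M [ 0.16  0.03 -0.17] [-0.007  0.005  0.002]
down t 3.81 p [0.5997 0.0041 0.1398] rot [-1.800e+02  1.000e-01  1.728e+02] gap 0.0852 F/M [ 0.11  0.09 -0.04] [0.012 0.018 0.003]
grip t 4.52 p [0.5994 0.0041 0.1391] rot [-180.     0.   172.8] gap 0.0256 F/M [ 0.16 -0.64  1.83] [-0.03   0.031  0.003]
up t 5.93 p [0.5991 0.0042 0.2742] rot [ 1.800e+02 -1.000e-01  1.728e+02] gap 0.0253 F/M [ 0.08 -0.09 -1.93] [-0.001 -0.012 -0.005]
[-1.09069547e+01  2.58477440e+01  6.24632608e+01  1.36184157e-04
  9.17602208e+01 -9.37047817e+01]
```

Run:
```python
from h import *
for y in (84,84+90,84-12,-96):print(y,np.round(manip.ik([0.498,-0.2625,0.2],[180,0,y]),1))
manip.reach([0.498,-0.2625,0.275],[180,0,84]);st()
s=Cam("scene");t=Cam("top")
a=cv2.resize(s.img[110:260,150:290],None,fx=4,fy=4,interpolation=cv2.INTER_CUBIC)
cv2.imwrite("pics/hk1.png",a)
for z in (.161,.165,.171,.251):
  for d in (-.009,0,.009): print(z,d,s.proj([.498,-.2625+d,z]))
```

```text
84 [-39.8  25.   76.4   0.   78.6 -33.8]
174 [ -39.8   25.    76.4    0.    78.6 -123.8]
72 [-39.8  25.   76.4   0.   78.6 -21.8]
-96 [-39.8  25.   76.4  -0.   78.6 146.2]
 t 7.17 p [ 0.4983 -0.2619  0.275 ] rot [180.   -0.   84.1] gap 0.0253 F/M [-0.05  0.12 -1.92] [0.019 0.009 0.004]
0.161 -0.009 [202.95258662 197.62539054]
0.161 0 [206.80645179 197.48814952]
0.161 0.009 [210.65678817 197.35103417]
0.165 -0.009 [202.71322897 196.12521382]
0.165 0 [206.57468829 195.98839475]
0.165 0.009 [210.43260501 195.85170119]
0.171 -0.009 [202.35244344 193.8639866 ]
0.171 0 [206.22535027 193.72780856]
0.171 0.009 [210.09469362 193.59175582]
0.251 -0.009 [197.33226301 162.39995097]
0.251 0 [201.36455438 162.27332197]
0.251 0.009 [205.39298531 162.14681421]
```

View pics/hk1.png

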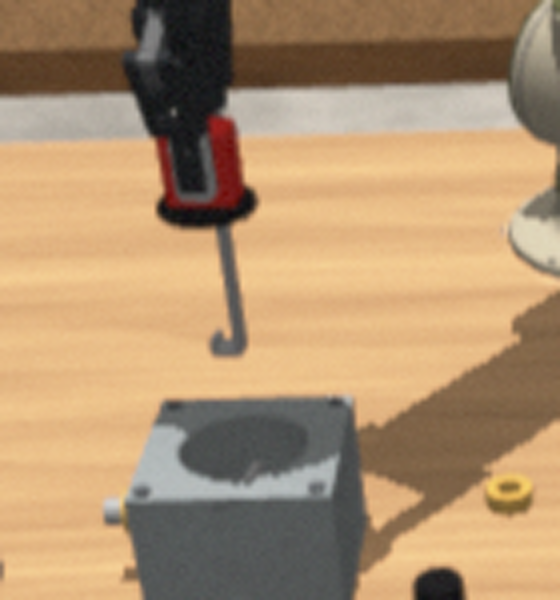

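The picture shows the lip at crop (215,340), which is on the −y side, and the shank at (235,290) on the +y side. So hook x is tool yaw + 180°. I'll go in from the +y side, then move the lip under the bar towards −y.

```bash
cat >> h.py <<'E'
C=np.array([0.4983,-0.2622]); HO=0.114
def hdir(y): a=np.radians(y+180); return np.array([np.cos(a),np.sin(a)])
def go(off,zo,yaw=84,vel=0.05,c=None):
    c=C if c is None else c
    q=c+hdir(yaw)*off
    manip.line_to([q[0],q[1],zo+HO],vel=vel,rot=[180,0,yaw])
E
python3 - <<'E'
from h import *
go(-.017,.161,vel=.1)
f0,m0=F(20);print("tare",f0,m0)
go(-.017,.105,vel=.1);st()
go(-.017,.070,vel=.05);f,m=F();print(f-f0,m-m0)
go(-.017,.0535,vel=.03);f,m=F();print(f-f0,m-m0)
for o in (-.012,-.008,-.004,0):
    go(o,.0535,vel=.03);f,m=F();print(o,f-f0,m-m0)
    if np.linalg.norm(f-f0)>2.5: break
s=Cam("scene");t=Cam("top")
cv2.imwrite("pics/in1.png",np.hstack([cv2.resize(s.img[180:260,170:250],None,fx=5,fy=5,interpolation=cv2.INTER_CUBIC),cv2.resize(t.img[250:330,380:460],None,fx=5,fy=5,interpolation=cv2.INTER_CUBIC)]))
np.save("tare.npy",np.array([f0,m0]));st()
E
```

```text
tare [-0.1  -0.1  -2.13] [0.003 0.002 0.009]
 t 8.77 p [ 0.5003 -0.2455  0.2196] rot [179.9   0.   84. ] gap 0.0254 F/M [ 0.06  0.05 -2.04] [-0.007  0.     0.006]
[0.5  0.38 0.25] [ 0.011 -0.007 -0.026]
[ 0.09 -0.06  0.41] [-0.002 -0.01  -0.014]
-0.012 [0.16 0.   0.14] [ 0.007  0.004 -0.008]
-0.008 [ 0.43  0.12 -0.05] [-0.008  0.008 -0.013]
-0.004 [0.29 0.24 0.05] [-0.009 -0.008  0.002]
0 [ 0.43 -0.26  0.22] [-0.01   0.014  0.01 ]
 t 12.52 p [ 0.4983 -0.2621  0.1675] rot [180.  -0.  84.] gap 0.0255 F/M [ 0.04  0.01 -1.97] [-0.006 -0.009  0.01 ]
```

View pics/in1.png

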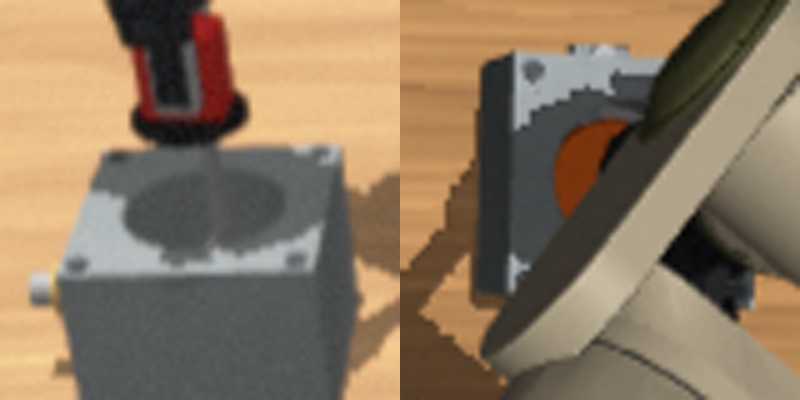

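The camera views are blocked by the arm and housing, and there has been no contact so far. I'll find the shank's touch on the bar, back off 2 mm, and raise in small steps until the bar seats.

Run:
```python
from h import *
f0,m0=np.load("tare.npy")
o=0;d=hdir(84)
while o<.005:
    o+=.001;go(o,.0535,vel=.03);f,m=F(10);print(round(o,4),(f-f0),round(float((f-f0)[:2]@d),2))
    if (f-f0)[:2]@d<-0.9: break
np.save("o.npy",o);st()
```

```text
0.001 [0.13 0.4  0.17] -0.41
0.002 [0.25 0.7  0.12] -0.72
0.003 [0.12 0.94 0.13] -0.95
 t 13.9 p [ 0.498  -0.2652  0.1675] rot [180.   0.  84.] gap 0.0253 F/M [ 0.15  0.74 -1.91] [ 0.152 -0.023  0.014]
```

Run:
```python
from h import *
f0,m0=np.load("tare.npy")
go(.0005,.0535,vel=.03);f,m=F(10);print(f-f0)
z=.0535
while z<.080:
    z+=.001 if z>.058 else .002
    go(.0005,z,vel=.03);f,m=F(8);pull=-(f-f0)[2];print(round(z,4),(f-f0).round(2),(m-m0).round(3))
    if pull>3.6: break
np.save("z.npy",z);st()
```

```text
[-0.09  0.15  0.38]
0.0555 [ 0.07 -0.09  0.08] [ 0.013 -0.001 -0.017]
0.0575 [ 0.12 -0.02  0.02] [-0.006  0.    -0.006]
0.0595 [ 0.34 -0.08  0.01] [ 0.008  0.004 -0.016]
0.0605 [0.01 0.1  0.09] [ 0.021  0.013 -0.005]
0.0615 [ 0.17  0.06 -0.09] [-0.002  0.002 -0.007]
0.0625 [0.28 0.02 0.15] [ 0.003 -0.017 -0.024]
0.0635 [0.31 0.05 0.26] [ 0.    -0.009 -0.015]
0.0645 [ 0.32 -0.11  0.17] [-0.027 -0.012  0.001]
0.0655 [-0.23  0.4  -2.15] [ 0.002  0.006 -0.001]
0.0665 [ 0.45  0.2  -2.19] [ 0.003 -0.008  0.002]
0.0675 [ 0.   -0.04 -4.18] [ 0.023  0.016 -0.01 ]
 t 18.67 p [ 0.4982 -0.2626  0.1813] rot [-180.   -0.   84.] gap 0.0255 F/M [-0.01  0.1  -6.67] [0.057 0.041 0.013]
```

The bar is seated: first load at 0.065, insert weight about 2.15 N, and the ring starts to lift at 0.067. Next I turn anticlockwise at about 5 N of pull.

```bash
cat > turn.py <<'E'
from h import *
f0,m0=np.load("tare.npy")
z=float(np.load("z.npy"))
yaw=84.; c=C+hdir(84)*.0005
z+=.001;go(0,z,yaw,vel=.02,c=c)
f,m=F(8);print("pull",(f-f0).round(2),(m-m0).round(3))
hist=[]
while yaw<84+92:
    yaw+=2.0
    q=manip.ik([c[0],c[1],z+HO],[180,0,yaw]); manip.move_j(q)
    f,m=F(6,.015);f=f-f0;m=m-m0
    print(round(yaw-84),f.round(2),m[2].round(3),end=" | ")
    if -f[2]<3.0: print("drop");break
    if -f[2]>6.3: z-=.0005;print("ease")
    if abs(m[2])>.35 or np.linalg.norm(f[:2])>5: print("hard",m,f);break
np.save("state.npy",[z,yaw]);st()
E
python3 turn.py
```

```text
pull [-0.14  0.46 -5.38] [ 0.035  0.098 -0.015]
2 [-0.68  0.35 -5.21] -0.029 | 4 [ 0.12  0.43 -4.98] -0.024 | 6 [-0.01  0.21 -4.96] 0.002 | 8 [-0.33  0.01 -5.48] -0.007 | 10 [-0.28 -0.2  -5.43] 0.019 | 12 [-0.64 -0.24 -5.01] -0.028 | 14 [-0.24 -0.47 -5.22] -0.032 | 16 [-0.32  0.02 -5.32] -0.066 | 18 [ 0.36 -0.06 -4.93] -0.036 | 20 [ 0.39 -0.05 -4.98] -0.048 | 22 [ 0.32  0.11 -5.15] -0.058 | 24 [ 0.46  0.08 -5.36] -0.042 | 26 [ 0.03  0.24 -5.14] -0.045 | 28 [ 0.19  0.19 -4.75] -0.074 | 30 [-0.11  0.16 -5.32] -0.058 | 32 [-0.14  0.01 -5.39] -0.062 | 34 [ 0.    0.3  -5.79] -0.055 | 36 [ 0.06  0.21 -5.31] -0.039 | 38 [ 0.02  0.17 -5.05] -0.042 | 40 [ 0.09  0.06 -5.25] -0.038 | 42 [-0.12 -0.23 -1.97] -0.006 | drop
 t 26.53 p [ 0.4984 -0.2628  0.1829] rot [180.    0.  125.9] gap 0.0258 F/M [-0.01  0.4  -4.34] [-0.005  0.004 -0.012]
```

The bayonet let go at 42° of hook turn, with the pull falling from 5.3 N to about 2 N, the insert's weight. I draw it out slowly while watching the force.

```bash
cat > draw.py <<'E'
from h import *
f0,m0=np.load("tare.npy")
z,yaw=np.load("state.npy"); c=C+hdir(84)*.0005
ok=True
while z<.100:
    z+=.003
    go(0,z,yaw,vel=.03,c=c);f,m=F(4,.015);f=f-f0;print(round(z,4),f.round(2),(m-m0)[2].round(3))
    if -f[2]>4.2 or np.linalg.norm(f[:2])>3: print("STOP");ok=False;break
np.save("state.npy",[z,yaw])
if ok:
    go(0,.190,yaw,vel=.08,c=c);f,m=F(6);print((f-f0).round(2))
    np.save("state.npy",[.19,yaw])
    s=Cam("scene");crop(s.img,130,70,150,140,4,"pics/out1.png")
st()
E
python3 draw.py
```

```text
0.0715 [ 0.03  0.09 -1.69] 0.014
0.0745 [-0.17 -0.05 -2.19] -0.001
0.0775 [-0.01  0.28 -2.09] 0.018
0.0805 [ 0.28  0.27 -1.92] -0.005
0.0835 [-0.12  0.59 -2.03] -0.01
0.0865 [ 0.11  0.29 -2.17] -0.005
0.0895 [ 0.09  0.07 -2.22] -0.002
0.0925 [ 0.28 -0.07 -2.12] 0.005
0.0955 [ 0.45 -0.25 -2.23] 0.005
0.0985 [ 0.25  0.55 -1.77] -0.006
0.1015 [-0.07  0.82 -2.14] 0.019
[ 0.2  -0.2  -2.12]
 t 31.56 p [ 0.4982 -0.2626  0.3036] rot [-180.   -0.  126.] gap 0.0258 F/M [ 0.2  -0.09 -3.97] [ 0.004 -0.022 -0.007]
```

```bash
ls pics
```

```text
crops.png
cropt.png
hk1.png
hold_t.png
house_s.png
house_t.png
in1.png
out1.png
scene0.png
top0.png
```

View pics/out1.png

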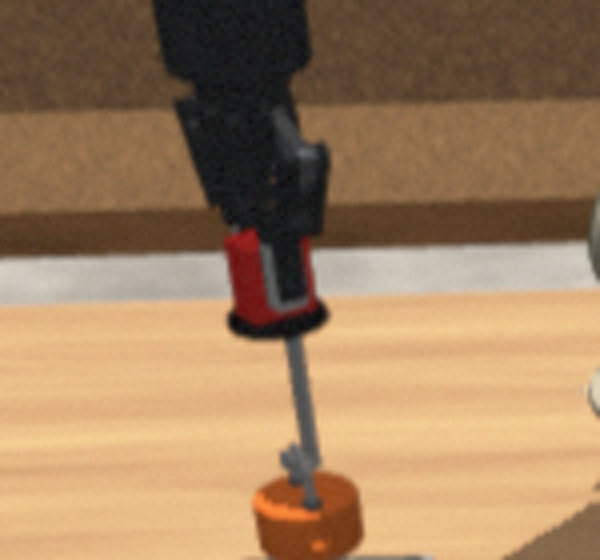

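The insert hangs upright below the hook, at crop (308,515), clear of the housing. I carry it to the tray.

```bash
cat > place.py <<'E'
from h import *
f0,m0=np.load("tare.npy")
yaw=126.; c=np.array([.530,.236])
manip.line_to([.505,0,.19+HO],vel=.14,rot=[180,0,yaw])if False else None
go(0,.190,yaw,vel=.13,c=c);st("at tray")
manip.wait(.3)
go(0,.075,yaw,vel=.08,c=c)
f,m=F(6);print((f-f0).round(2))
s=Cam("scene");crop(s.img,350,170,130,120,5,"pics/tr1.png")
z=.060
go(0,z,yaw,vel=.03,c=c)
while z>.048:
    z-=.001;go(0,z,yaw,vel=.02,c=c);f,m=F(5,.015);f=f-f0;print(round(z,4),f.round(2))
    if f[2]>-.6: break
np.save("state.npy",[z,yaw]);st()
E
python3 place.py
```

```text
at tray t 35.68 p [0.53   0.2358 0.304 ] rot [-180.    0.  126.] gap 0.025 F/M [ 0.07  0.31 -4.3 ] [ 0.002 -0.01  -0.012]
[ 0.29 -0.23 -2.11]
0.059 [-0.36  0.33 -1.83]
0.058 [ 0.16 -0.04 -1.92]
0.057 [ 0.01  0.02 -2.26]
0.056 [ 0.07  0.18 -2.05]
0.055 [ 0.17 -0.39 -0.62]
0.054 [ 0.59 -0.74  0.61]
 t 40.5 p [0.5301 0.236  0.168 ] rot [180.   0. 126.] gap 0.0256 F/M [ 0.5  -0.7  -1.72] [-0.145 -0.131  0.003]
```

```bash
sleep 0
```

```text
(no output)
```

View pics/tr1.png

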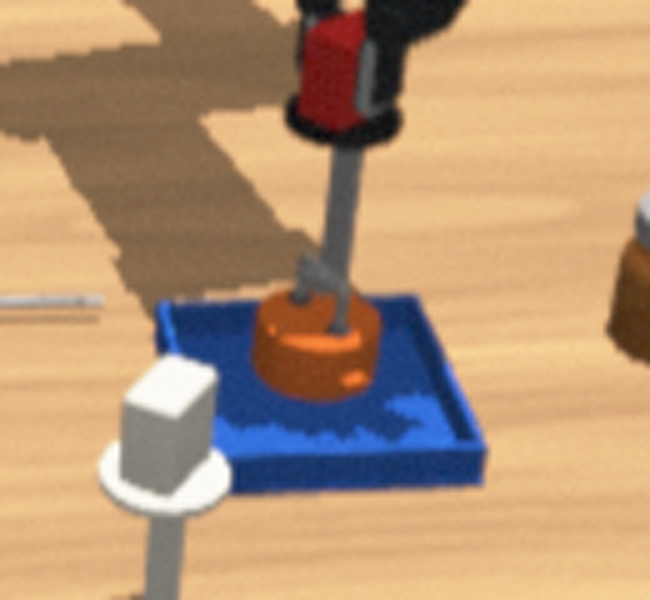

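The insert has landed with a slight side load from the lip (0.9 N). I relieve that first, then lower clear.

```bash
cat > rel.py <<'E'
from h import *
f0,m0=np.load("tare.npy")
yaw=126.; c=np.array([.530,.236]); d=hdir(yaw);o=0
def rd(tag):
    f,m=F(6,.015);f=f-f0;print(tag,round(manip.get_t(),1),"along",round(float(f[:2]@d),2),f.round(2));return f
for o in (.001,.002,.003):
    go(o,.054,yaw,vel=.03,c=c);f=rd(o)
    if abs(f[:2]@d)<.35: break
for z in (.051,.048,.045,.043):
    go(o,z,yaw,vel=.03,c=c);f=rd(z)
    if f[2]>1.5: print("STOP");break
np.save("rel.npy",[o,z])
E
python3 rel.py
```

```text
0.001 41.0 along -1.0 [-0.37  0.97  0.38]
0.002 41.3 along -0.69 [-0.04  0.83  0.26]
0.003 41.7 along -0.63 [-0.24  0.6   0.06]
0.051 42.0 along -0.72 [-0.42  0.58 -0.1 ]
0.048 42.4 along -0.41 [-0.21  0.35 -0.02]
0.045 42.7 along -0.77 [-0.56  0.55 -0.31]
0.043 43.1 along -0.6 [-0.16  0.63  0.  ]
```

```bash
cat > ret.py <<'E'
from h import *
f0,m0=np.load("tare.npy")
yaw=126.; c=np.array([.530,.236]); d=hdir(yaw)
o,z=np.load("rel.npy");e=o
while e>-.019:
    e-=.004;go(e,z,yaw,vel=.04,c=c);f,m=F(4,.015);f=f-f0;print(round(e,4),f.round(2),round(float(f[:2]@d),2))
    if f[:2]@d>1.2: print("STOP");break
else:
    go(e,.10,yaw,vel=.08,c=c);f,m=F(5);print((f-f0).round(2));
    go(e,.16,yaw,vel=.12,c=c)
    s=Cam("scene");crop(s.img,350,170,130,120,5,"pics/tr2.png")
st()
E
python3 ret.py
```

```text
-0.001 [ 0.07 -0.09 -0.25] 0.11
-0.005 [0.15 0.17 0.15] -0.05
-0.009 [ 0.02 -0.11  0.3 ] 0.1
-0.013 [0.04 0.14 0.41] -0.09
-0.017 [-0.01  0.4   0.24] -0.33
-0.021 [0.21 0.02 0.17] 0.11
[-0.27  0.23  0.14]
 t 46.63 p [0.5173 0.2529 0.2729] rot [-179.9   -0.   126. ] gap 0.0256 F/M [-0.09  0.01 -1.96] [ 0.003 -0.012 -0.014]
```

View pics/tr2.png

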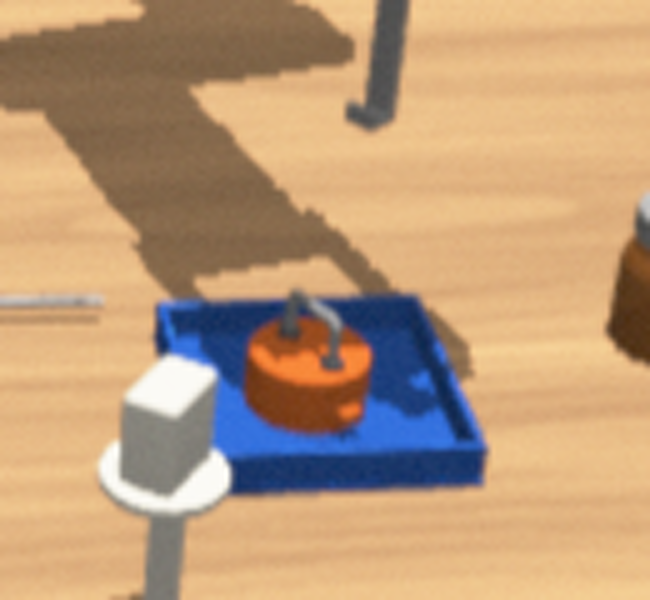

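The insert stands upright in the tray at crop (308,375), and the hook is free. Now I put the hook back.

Run:
```python
from h import *
f0,m0=np.load("tare.npy")
c=np.array([.5993,.0042]);yaw=172.8
manip.reach([c[0],c[1],.170+HO],[180,0,yaw]);st("above")
go(0,.115,yaw,vel=.1,c=c);f,m=F(4);print((f-f0).round(2))
go(0,.030,yaw,vel=.08,c=c);f,m=F(4);print((f-f0).round(2))
z=.030
while z>.0235:
    z-=.001;go(0,z,yaw,vel=.02,c=c);f,m=F(4);f=f-f0;print(round(z,4),f.round(2))
    if f[2]>1.2: break
st()
manip.move_gripper(.085);st("open")
manip.line_to([c[0],c[1],.26],vel=.13)
t=Cam("top");s=Cam("scene")
cv2.imwrite("pics/end_s.png",s.img);cv2.imwrite("pics/end_t.png",t.img)
st()
```

```text
above t 47.92 p [0.5992 0.0049 0.2839] rot [180.   -0.  172.8] gap 0.0254 F/M [ 0.1   0.12 -2.05] [0.001 0.014 0.007]
[-0.46 -0.03  0.08]
[0.33 0.43 0.55]
0.029 [-0.25  0.22  0.1 ]
0.028 [ 0.07  0.19 -0.08]
0.027 [ 0.19  0.25 -0.03]
0.026 [-0.19 -0.18  0.04]
0.025 [ 0.27 -0.19  2.08]
 t 51.67 p [0.5995 0.0042 0.1392] rot [180.    0.  172.8] gap 0.0252 F/M [ 0.46 -0.05 -0.15] [ 0.007 -0.043  0.005]
open t 52.42 p [0.5993 0.0042 0.139 ] rot [180.    0.  172.8] gap 0.0846 F/M [ 0.22 -0.14 -0.17] [-0.003 -0.011  0.012]
 t 53.73 p [0.5991 0.0042 0.2591] rot [ 1.800e+02 -1.000e-01  1.728e+02] gap 0.0849 F/M [ 0.27  0.04 -0.14] [-0.011 -0.01   0.004]
```

View pics/end_s.png

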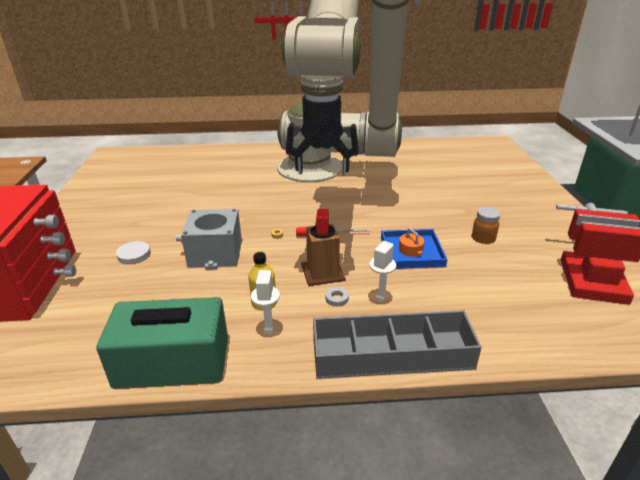

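The hook is back in its holder at (322,225), the insert is upright in the tray at (411,244), and the other things look unmoved. Gripper is clear, so I hand in.

Run:
```python
from workcell import manip
print(manip.hand_in(), manip.get_t())
```

```text
the job is handed in; nothing more can be done
the job is handed in; nothing more can be done
```

The job is done and was handed in at about 54 s. The insert stands in the blue tray and the hook is back in its holder.

- **Freeing the insert:** I hooked the loop and turned it anticlockwise at about 5 N of pull, with at most about 0.07 N m of twist. The bayonet let go at 42° of hook turn, and the pull fell to about 2 N, the insert's weight. The insert then came out freely at about 2 N.
- **Placing it in the tray:** As the insert landed, the hook pressed on its loop sideways. Correcting this moved the push from the lip to the shank (up to about 1 N), so the insert may have slid a millimetre or two in the tray. I then withdrew the hook without load.
- **Last checks:** The final scene picture shows the insert upright in the tray and the hook upright in its holder. The other things look unmoved by eye; I did not re-measure them or look at the final top picture. The open gripper was clear, with near-zero wrist force.

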